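# Lay up a small engine on compression

### The job

Get the engine ready for storage: by its black handle, turn the flywheel slowly clockwise (seen from above) until you feel the compression resistance build to its peak, and stop just past the peak, as soon as the resistance has clearly given way. Then fit the steel cap fully down over the flywheel's hub without shifting the flywheel, let go, and leave the other things on the bench alone; hold and push the handle gently throughout.

Things in the scene. Friction and masses are not known exactly. Their poses are not given: they have to be found in the camera images.
- flywheel (a joint): Angle of the flywheel, rad, growing clockwise seen from above; starts at 0 to 0.6; stops at -0.05 and 5.3. Plain friction (about 7 N at the handle) resists every motion and keeps it where it is left. Top dead centre (TDC) of the compression lies somewhere from 1.7 to 4.1, differs every time, cannot be seen or measured and has to be felt at the handle (see shaft).
- handle_mid (a point): Centre of the black upright handle on the flywheel: a round peg, 22 mm in diameter, 44 mm high, from 156 to 200 mm above the bench (this point half-way, at 178 mm), 65 mm from the flywheel's axis, which it circles. It spins freely on its own axis, so fingers need not turn as they carry it round. Grip it lightly: over 120 N in all (60 N on each side) would crack it.
- hub_top (a point): Centre of the top of the flywheel's hub, on the flywheel's axis, 172 mm above the bench; z up. The hub is a steel boss 44 mm in diameter that stands 22 mm above the upper face of the flywheel, an aluminium disc 190 mm in diameter and 22 mm thick with low fins near its rim, upper face 150 mm above the bench.
- cap_knob (a point): Centre of the knob of the loose steel cap, an upturned cup 62 mm outside, 52 mm inside, 20 mm deep, 24 mm high; the knob on top, where to take it, is 24 mm in diameter, 26 mm high. This point is 37 mm above the cap's rim; z is the cap's axis. 180 g. Starts rim down on the bench left or right of the engine. Fully down on the hub, this point is 17 mm above hub_top.
- shaft (a point): Point on the flywheel's axis in the crankcase, 58 mm up; x along the cylinder, z up. Push along the handle's circle: near 7 N far from TDC, climbing over the last 1.5 rad to a peak of 12 or 13 N some 0.4 rad before TDC, 7 N again at TDC, down to 1 or 2 N at 0.4 rad past it, then rising slowly (while moving; some 3 N less in a pause). Good resting places: 0.1 rad before to 0.55 rad past TDC.
- follower_pin (a point): A pin deep inside the crankcase which the crank carries on a circle of only 0.2 mm radius about shaft, far below what the measurement resolves: of no use for finding TDC, only for judging. In the frame of shaft it is at x = +0.2 mm at TDC and at y = -0.2 mm a quarter turn past it.
- engine: The small aluminium engine with its flywheel, fixed to the bench on a dark plate of 200 by 190 mm; origin on the flywheel's axis at bench height. Its finned cylinder reaches 220 mm along its own x, away from the robot; all but flywheel, hub and handle lies below 128 mm.
- cap: The same loose steel cap; origin at the centre of its rim, 37 mm under its knob's centre.
- tin: Bystander: a closed steel tin, 66 mm in diameter and 85 mm high, origin under its centre; on the other side of the engine from the cap.
- wrench: Bystander: a steel wrench, 170 mm long and 8 mm thick, lying on the bench to the right of the engine.
- tray: Bystander: a closed blue plastic box, 150 by 200 by 60 mm, to the left of the engine, origin under its centre.
Mind the look-alikes: they are no part of the job. What is shaped like the cap but orange or purple is not meant.

How it is judged:
By the outcome, as a careful person would: the job done as asked, in the order asked, and still so for the second after the job is handed in, with the robot touching nothing.
It also fails if it takes over 72 s, if anything falls off the work surface, if the arm or the gripper's body presses on something with over 40 N, if the wrist force passes 120 N, or if a joint passes its speed limit or range.

### The arm

A 6-joint arm with a two-finger parallel gripper is mounted at the origin on the work surface. World frame = base frame: x ahead of the robot, y to its left, z up, the work surface at z = 0. Lengths are in mm, angles in rad, forces in N, time in s.
With the tool pointing down it reaches from about 350 to 875 mm from the base axis. Payload 15.5 kg.
Tool frame: the origin (TCP) lies at the very end of the fingers, on their centre line; the grasp point (between the pads) lies pinch_z behind it (pinch_z is the distance from the TCP to the grasp point, in mm); x points along the fingers, y is the direction in which the jaws open and shut, and the axes are right-handed (so a half turn about x gives the same grasp; the last joint's range is limited). The gripper opens to 85 mm and grips with 20 to 120 N. Pads are 22 mm wide; open, the fingers measure 114 mm over their backs; the gripper's body (76 mm by 85 mm) begins 54 mm behind the grasp point. The pads swing forward as they close: fully open they stand 13 mm farther back than shut.
Start: joints at [1.036, 0.494, 1.345, -0, 1.302, -0.096], TCP at [265.529, 565.792, 231.277] pointing down, gripper open.
Joint ranges: [-2.91, 2.91], [-0.82, 2.16], [0.22, 2.67], [-1.22, 4.37], [0.12, 2.79], [-3.08, 3.08]. Speed limits (rad/s): [1.89, 1.89, 2.57, 3.01, 3.01, 3.01].

### API

Orientations are given as a unit quaternion [x, y, z, w].
In Python, from bench import * gives the robot as it stands.
- The arm moves only by the shell command python3 -m inch 'ROWS' [FORCE]. ROWS is JSON, a list of rows, each an object with "delta_pos": the shift along the tool's x, y, z in mm, a list of three; "rot": the turn, a rotation vector about the tool's x, y, z in rad, a list of three; "fingers": the finger opening in mm, from 0 to 85.4. In form: [{"delta_pos": [dx, dy, dz], "rot": [ax, ay, az], "fingers": fingers}, ...]. A call has 1 to 20 rows; each row is the pose to reach, as a shift and turn from the pose measured when the call began, along the tool's axes at that moment; what a row does not reach only later rows make up. A row lasts 1/12 s, in which the tool goes at most 41.7 mm and 7.16 degrees, less where a joint would pass 70% of its speed; a pose out of reach is approached as far as the arm can. A call with a gripper value outside its range is refused whole. The fingers move at their own pace and stop on an object; FORCE is the grip in N (left out, the last holds). Time passes only in rows, so rows that repeat a pose let the fingers close. It gives the time, the measured TCP pose, the force and the opening at its end, in the units of the state.
- get_obs(): the state, without advancing time (a new reading comes with each control period).
- capture(name): name is "scene" or "top"; returns (picture, depth): 420x560x3 uint8, red, green, blue; 420x560 float32, mm along the optical axis (not along the pixel's ray), 0 where there is no reading.
- camera_info(name): a dict with "K" (3x3 intrinsics, pixels), "k1" (the pictures are not rectified: a ray, as slopes to the right and down, at radius r is drawn at 1 + k1 r^2 times it, then the intrinsics apply), "world_to_cam" (4x4, takes a point from world to camera coordinates). Camera axes: x right, y down, z forward; pixel columns grow to the right and rows downward; lengths in mm; the calibration is good to about 2 mm. A picture is of the moment at which its call begins. camera_info takes no time and is no camera call.
- job_done(): hands the job in, once; it reports no verdict.
The state is a dict: "time": time; "joints": joint angles; "joint_vel": joint speeds; "effort": joint torques, N m; "ee_pos": TCP position; "tcp_rot": TCP orientation; "ft_force": force on the tool from outside, world axes, zero at the start; "moment": the same for the moment, N m; "grip_width": opening from 0.0 (shut) to 1.0 (fully open).
Only numpy, scipy, OpenCV 4.12 (cv2) and the standard library are available. Lean on these libraries where they do the work, as an engineer would, in place of code of your own. Each camera call takes 0.05 s, during which the arm holds its last target. There are 200 camera calls.

## Working session

There is one attempt and no reset: what is moved stays moved. The work goes in short steps, Python scripts to look and compute and a shell command to move; the robot and the scene stay as the last step left them, time stands still between calls to the robot, and variables do not carry over. Pictures are saved under pics/ and viewed, about 8 in all and at most 12, crops included, and the job is handed in when it is done.

```bash
ls; mkdir -p pics
python3 - <<'E'
from bench import *
import cv2, json, numpy as np
for n in("scene","top"):
    p,d=capture(n); cv2.imwrite(f"pics/{n}0.png",p[:,:,::-1]); np.savez(f"{n}0.npz",p=p,d=d)
    c=camera_info(n); print(n,np.round(c["K"],1).tolist(),c["k1"],np.round(c["world_to_cam"],3).tolist())
print(get_obs())
E
```

```text
pics
scene [[533.1, 0.0, 283.2], [0.0, 533.1, 212.9], [0.0, 0.0, 1.0]] -0.13723306240994193 [[-0.85, 0.527, -0.014, 405.981], [0.454, 0.719, -0.527, -145.681], [-0.268, -0.454, -0.85, 1512.314], [0.0, 0.0, 0.0, 1.0]]
top [[473.2, 0.0, 287.6], [0.0, 473.2, 208.3], [0.0, 0.0, 1.0]] -0.04544451211417783 [[0.003, -1.0, 0.024, -18.001], [-0.999, -0.004, -0.04, 481.154], [0.04, -0.024, -0.999, 1208.822], [0.0, 0.0, 0.0, 1.0]]
{'time': 0.1, 'joints': array([ 1.03652664e+00,  4.94126979e-01,  1.34604299e+00,  1.09630332e-05,
        1.30251622e+00, -9.55024465e-02]), 'joint_vel': array([ 0.00134396, -0.00262872, -0.00035851, -0.00080163, -0.00011451,
       -0.00133476]), 'effort': array([ 7.43599448e-04, -8.83593607e+01, -3.84555709e+01, -3.36214780e-04,
        5.32137085e-03, -9.73489909e-05]), 'ee_pos': array([265.34892846, 565.52729585, 230.76506614]), 'tcp_rot': array([ 0.1535208 ,  0.69028165, -0.15425371,  0.69003507]), 'ft_force': array([ 0.2163589 , -0.23012525,  0.70676674]), 'moment': array([ 0.02789961,  0.01317541, -0.00724165]), 'grip_width': 1.006085573699723}
```

View pics/top0.png

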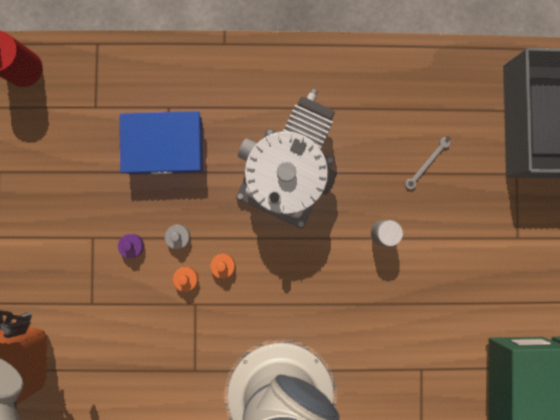

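View pics/scene0.png

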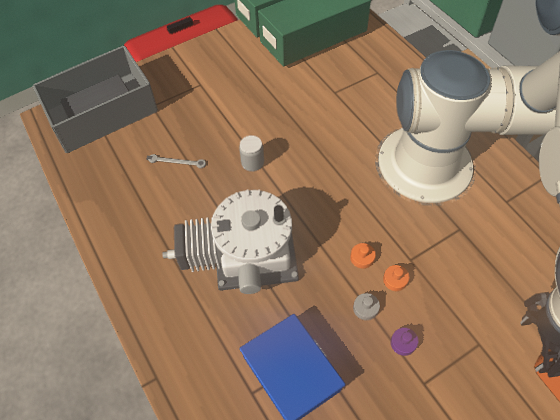

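Top view: the grey steel cap is at (177,237), the tin at (387,233), the hub at (287,172) and the black upright handle at (275,197). Could be mistaken for the cap: purple (130,245), orange (185,280) and (222,266), and the tin from above. Could be mistaken for the handle: the flat dark mark at (297,146). In the scene view the grey cap is at (367,305), the handle at (279,213) and the flat mark at (224,226). I choose the grey cap and the upright peg.

```bash
cat > h.py <<'E'
from bench import *
import cv2, numpy as np
def rays(n,uv):
    c=camera_info(n);K=np.array(c["K"]);W=np.array(c["world_to_cam"])
    s=cv2.undistortPoints(np.float64(uv).reshape(-1,1,2),K,np.array([c["k1"],0,0,0.]))[:,0]
    return -W[:3,:3].T@W[:3,3], np.c_[s,np.ones(len(s))]@W[:3,:3]
def plane(n,uv,z):
    o,d=rays(n,uv); return o+d*((z-o[2])/d[:,2])[:,None]
def dep(n,uv,z):  # depth along axis -> world
    o,d=rays(n,uv); return o+d*np.float64(z).reshape(-1,1)
def cloud(n,d):
    v,u=np.mgrid[:420,:560]; P=dep(n,np.c_[u.ravel(),v.ravel()],d.ravel()).reshape(420,560,3); P[d==0]=np.nan; return P
E
python3 - <<'E'
from h import *
import bench; print([x for x in dir(bench) if x[0]!='_'], getattr(bench,'pinch_z',None))
for n,boxes in (("top",dict(hand=(262,182,290,212),hub=(272,158,302,188),cap=(160,220,196,255),fly=(235,120,340,225))),("scene",dict(hand=(265,198,295,228),hub=(235,205,268,238),cap=(350,288,386,322),fly=(205,185,300,265)))):
    z=np.load(n+"0.npz");p,d=z["p"],z["d"];P=cloud(n,d);Z=P[...,2]
    for k,(lo,hi) in dict(hand=(190,206),hub=(164,180),cap=(42,58),fly=(142,159)).items():
        a,b,c,e=boxes[k];m=np.zeros(Z.shape,bool);m[b:e,a:c]=True
        m&=(Z>lo)&(Z<hi)
        if k=='hand': m&=p.max(2)<70
        v,u=np.nonzero(m); q=P[m]
        zt=dict(hand=200,hub=172,cap=50,fly=150)[k]
        cnt=np.c_[u,v].astype(np.float32)
        R=plane(n,cnt,zt); cc,r=cv2.minEnclosingCircle(R[:,:2].astype(np.float32))
        print(n,k,m.sum(),"px",u.mean().round(1),v.mean().round(1),"cloud",np.nanmedian(q,0).round(1),"planemean",R.mean(0).round(1),"mec",np.round(cc,1),round(r,1))
T=[cv2.resize(np.load("top0.npz")["p"][y:y+75,x:x+100,::-1],(400,300),interpolation=2) for x,y in((237,150),(130,215))]
S=[cv2.resize(np.load("scene0.npz")["p"][y:y+75,x:x+100,::-1],(400,300),interpolation=2) for x,y in((205,185),(330,260))]
cv2.imwrite("pics/crop1.png",np.vstack([np.hstack(T),np.hstack(S)]))
E
```

```text
['IKError', 'camera_info', 'capture', 'get_obs', 'job_done', 'pinch_z'] 18.700000000000003
top hand 51 px 274.1 197.5 cloud [497.7  17.7 200. ] planemean [497.   17.5 200. ] mec [496.9  17.7] 8.8
top hub 298 px 286.1 171.2 cloud [558.   -8.9 172. ] planemean [557.8  -9.  172. ] mec [557.6  -8.9] 21.9
top cap 73 px 174.2 237.1 cloud [407.3 265.5  49. ] planemean [407.2 265.1  50. ] mec [407.2 264.9] 11.9
top fly 4896 px 285.9 172.0 cloud [558.4  -9.5 150.2] planemean [558.5  -9.2 150. ] mec [558.   -9.1] 94.6
scene hand 27 px 278.9 209.3 cloud [498.1  20.3 198.3] planemean [499.7  22.1 200. ] mec [502.3  22.7] 11.6
scene hub 264 px 250.7 218.4 cloud [558.   -7.4 171.2] planemean [558.3  -6.7 172. ] mec [558.4  -6.7] 23.1
scene cap 79 px 367.7 301.1 cloud [409.5 267.5  48.1] planemean [410.2 267.5  50. ] mec [411.  267.2] 12.7
scene fly 4059 px 250.2 225.4 cloud [ 5.659e+02 -3.000e-01  1.497e+02] planemean [563.  -4. 150.] mec [558.4  -7.6] 96.9
```

View pics/crop1.png

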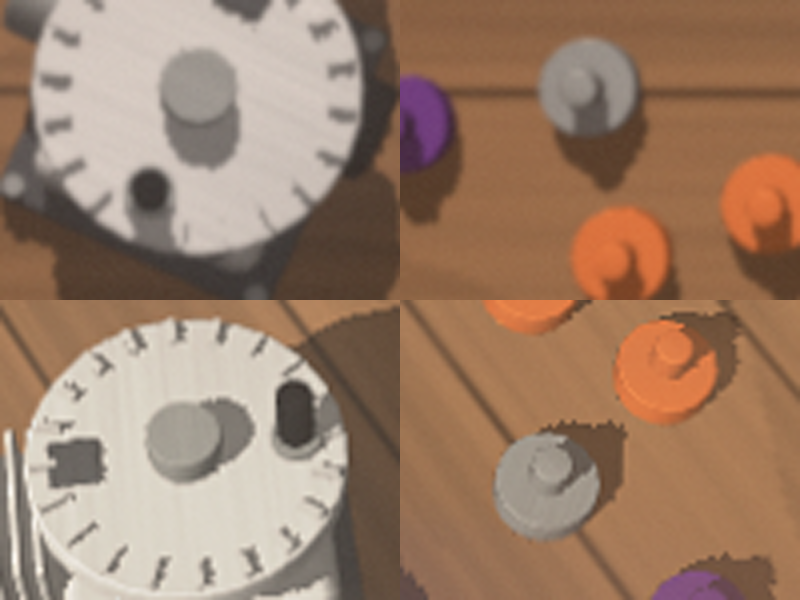

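The close crop confirms both choices: the grey cap, with its knob at about (580,85) in the crop, and the upright black peg at (150,190). The flat dark square is only a mark on the disc. Sizes and heights agree too: hub radius 22 at z 172, handle 65.8 mm from the axis, knob radius 12.

```bash
cat > go.py <<'E'
from h import *
import sys
from scipy.spatial.transform import Rotation as R
def axes():
    o=get_obs(); r=R.from_quat(o["tcp_rot"]); return o,r
def to(p,yaxis):  # delta in tool frame and rotvec to x down, y=yaxis
    o,r=axes(); d=r.inv().apply(np.array(p)-o["ee_pos"])
    y=np.array(yaxis,float);x=np.array([0,0,-1.]);T=R.from_matrix(np.c_[x,y,np.cross(x,y)])
    return d.round(1), (r.inv()*T).as_rotvec().round(3)
E
python3 - <<'E'
from go import *
o,r=axes(); print(r.as_matrix().round(3))
for ya in([0,1,0],[0,-1,0],[1,0,0],[-1,0,0]): print(ya,*to([498,19,240],ya))
E
```

```text
[[-0.001  0.425  0.905]
 [-0.001  0.905 -0.425]
 [-1.    -0.001 -0.   ]]
[0, 1, 0] [  -8.9 -395.9  442.8] [-0.439 -0.     0.001]
[0, -1, 0] [  -8.9 -395.9  442.8] [2.703e+00 1.000e-03 0.000e+00]
[1, 0, 0] [  -8.9 -395.9  442.8] [1.132e+00 1.000e-03 1.000e-03]
[-1, 0, 0] [  -8.9 -395.9  442.8] [-2.01e+00 -1.00e-03  1.00e-03]
```

```bash
python3 -m inch '[{"delta_pos":[-9,-28,32],"rot":[-0.03,0,0],"fingers":50},{"delta_pos":[-9,-56,63],"rot":[-0.06,0,0],"fingers":50},{"delta_pos":[-9,-84,95],"rot":[-0.09,0,0],"fingers":50},{"delta_pos":[-9,-112,126],"rot":[-0.12,0,0],"fingers":50},{"delta_pos":[-9,-140,158],"rot":[-0.15,0,0],"fingers":50},{"delta_pos":[-9,-168,189],"rot":[-0.18,0,0],"fingers":50},{"delta_pos":[-9,-196,221],"rot":[-0.21,0,0],"fingers":50},{"delta_pos":[-9,-224,253],"rot":[-0.24,0,0],"fingers":50},{"delta_pos":[-9,-253,285],"rot":[-0.27,0,0],"fingers":50},{"delta_pos":[-9,-282,316],"rot":[-0.3,0,0],"fingers":50},{"delta_pos":[-9,-311,348],"rot":[-0.34,0,0],"fingers":50},{"delta_pos":[-9,-340,380],"rot":[-0.38,0,0],"fingers":50},{"delta_pos":[-9,-368,411],"rot":[-0.42,0,0],"fingers":50},{"delta_pos":[-9,-396,443],"rot":[-0.439,0,0],"fingers":50},{"delta_pos":[-9,-396,443],"rot":[-0.439,0,0],"fingers":50},{"delta_pos":[-9,-396,443],"rot":[-0.439,0,0],"fingers":50},{"delta_pos":[-9,-396,443],"rot":[-0.439,0,0],"fingers":50}]' 25
python3 - <<'E'
from go import *
o,r=axes();print(o["joints"].round(2),o["ft_force"].round(2));print(*to([498,19,163],[0,1,0]))
p,d=capture("top");s,_=capture("scene")
cv2.imwrite("pics/pre.png",np.hstack([cv2.resize(p[120:240,210:370,::-1],(400,300)),cv2.resize(s[140:260,190:350,::-1],(400,300))]))
E
```

```text
time: 1.52
ee_pos: [498.0, 18.5, 239.8]
tcp_rot: [0.0, 0.708, -0.001, 0.707]
ft_force: [-0.9, 0.2, -0.3]
grip_width: 0.589
[-0.08  0.31  1.64 -0.    1.2  -1.65] [-0.89  0.23 -0.25]
[76.8  0.6  0.1] [-0.002 -0.001  0.001]
```

View pics/pre.png

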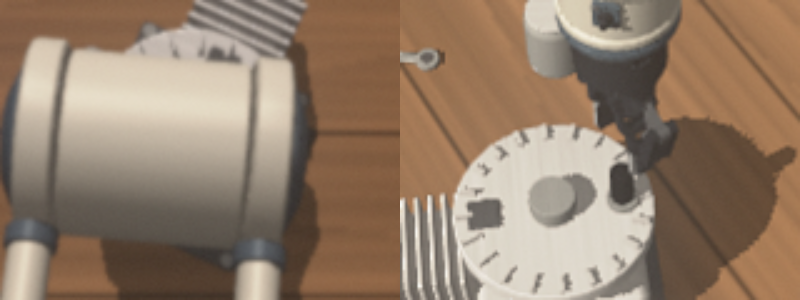

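The gripper stands above the handle (peg at (620,180) in the right crop), with a finger on either side. I descend and grip gently.

```bash
python3 -m inch '[{"delta_pos":[15,0.5,0],"rot":[0,0,0],"fingers":50},{"delta_pos":[30,0.5,0],"rot":[0,0,0],"fingers":50},{"delta_pos":[45,0.5,0],"rot":[0,0,0],"fingers":50},{"delta_pos":[60,0.5,0],"rot":[0,0,0],"fingers":50},{"delta_pos":[70,0.5,0],"rot":[0,0,0],"fingers":50},{"delta_pos":[77,0.5,0],"rot":[0,0,0],"fingers":45},{"delta_pos":[77,0.5,0],"rot":[0,0,0],"fingers":40},{"delta_pos":[77,0.5,0],"rot":[0,0,0],"fingers":34},{"delta_pos":[77,0.5,0],"rot":[0,0,0],"fingers":28},{"delta_pos":[77,0.5,0],"rot":[0,0,0],"fingers":24},{"delta_pos":[77,0.5,0],"rot":[0,0,0],"fingers":20},{"delta_pos":[77,0.5,0],"rot":[0,0,0],"fingers":18},{"delta_pos":[77,0.5,0],"rot":[0,0,0],"fingers":18},{"delta_pos":[77,0.5,0],"rot":[0,0,0],"fingers":18}]' 25
```

```text
time: 2.78
ee_pos: [498.4, 19.9, 164.0]
tcp_rot: [-0.001, 0.707, -0.0, 0.708]
ft_force: [0.3, -4.2, 9.0]
grip_width: 0.249
```

```bash
cat > circ.py <<'E'
from go import *
C=np.array([558,-8.4]);
def st():
    o=get_obs();v=o["ee_pos"][:2]-C;ph=np.arctan2(v[1],v[0]);f=o["ft_force"]
    t=np.array([np.sin(ph),-np.cos(ph)]);n=v/np.hypot(*v)
    print("t",round(o["time"],2),"phi",round(ph,3),"r",np.hypot(*v).round(1),"z",o["ee_pos"][2].round(1),"F along",(-f[:2]@t).round(1),"radial",(f[:2]@n).round(1),"fz",f[2].round(1),"mz",o["moment"].round(2))
    return o,ph
def table(da,N,Rr=65.):
    o,ph=st();r=R.from_quat(o["tcp_rot"])
    print([(r.inv().apply([*(C+Rr*np.array([np.cos(ph-da*i),np.sin(ph-da*i)])-o["ee_pos"][:2]),0]).round(1)+0.).tolist() for i in range(1,N+1)])
if __name__=="__main__":
    import sys; table(float(sys.argv[1]),int(sys.argv[2]))
E
python3 circ.py 0.02 20
```

```text
t 2.78 phi 2.699 r 65.9 z 164.0 F along 3.6 radial -2.0 fz 9.0 mz [-0.74 -0.18  0.02]
[[0.0, 0.8, 1.4], [0.0, 1.9, 2.0], [0.0, 3.1, 2.6], [0.0, 4.2, 3.3], [0.0, 5.3, 3.9], [0.0, 6.4, 4.6], [0.0, 7.5, 5.3], [0.0, 8.6, 6.0], [0.0, 9.7, 6.8], [0.0, 10.7, 7.6], [0.0, 11.7, 8.4], [0.0, 12.8, 9.2], [0.0, 13.8, 10.0], [0.0, 14.7, 10.8], [0.0, 15.7, 11.7], [0.0, 16.6, 12.6], [0.0, 17.6, 13.5], [0.0, 18.5, 14.4], [0.0, 19.4, 15.4], [0.0, 20.3, 16.4]]
```

```bash
python3 -m inch '[{"delta_pos":[0,1,1],"rot":[0,0,0],"fingers":18},{"delta_pos":[0,2,1.7],"rot":[0,0,0],"fingers":18},{"delta_pos":[0,3.1,2.4],"rot":[0,0,0],"fingers":18},{"delta_pos":[0,4.2,3.1],"rot":[0,0,0],"fingers":18},{"delta_pos":[0,5.3,3.8],"rot":[0,0,0],"fingers":18},{"delta_pos":[0,6.4,4.5],"rot":[0,0,0],"fingers":18},{"delta_pos":[0,7.5,5.3],"rot":[0,0,0],"fingers":18},{"delta_pos":[0,8.6,6],"rot":[0,0,0],"fingers":18},{"delta_pos":[0,9.7,6.8],"rot":[0,0,0],"fingers":18},{"delta_pos":[0,10.7,7.6],"rot":[0,0,0],"fingers":18}]'; python3 circ.py 0.02 20
```

```text
time: 3.62
ee_pos: [505.1, 30.2, 164.1]
tcp_rot: [-0.001, 0.707, -0.0, 0.707]
ft_force: [-5.0, -7.9, -0.2]
grip_width: 0.25
t 3.62 phi 2.512 r 65.5 z 164.1 F along 9.4 radial -0.6 fz -0.2 mz [-1.29  0.76  0.02]
[[0.0, 0.8, 1.2], [0.0, 1.8, 1.9], [0.0, 2.8, 2.8], [0.0, 3.8, 3.6], [0.0, 4.8, 4.5], [0.0, 5.7, 5.3], [0.0, 6.7, 6.2], [0.0, 7.6, 7.2], [0.0, 8.5, 8.1], [0.0, 9.4, 9.0], [0.0, 10.3, 10.0], [0.0, 11.1, 11.0], [0.0, 11.9, 12.0], [0.0, 12.7, 13.0], [0.0, 13.5, 14.0], [0.0, 14.3, 15.1], [0.0, 15.0, 16.2], [0.0, 15.8, 17.2], [0.0, 16.5, 18.3], [0.0, 17.1, 19.4]]
```

```bash
python3 -m inch '[{"delta_pos":[0,1,1.1],"rot":[0,0,0],"fingers":18},{"delta_pos":[0,2,2],"rot":[0,0,0],"fingers":18},{"delta_pos":[0,2.9,2.8],"rot":[0,0,0],"fingers":18},{"delta_pos":[0,3.9,3.6],"rot":[0,0,0],"fingers":18},{"delta_pos":[0,4.8,4.5],"rot":[0,0,0],"fingers":18},{"delta_pos":[0,5.7,5.3],"rot":[0,0,0],"fingers":18},{"delta_pos":[0,6.7,6.2],"rot":[0,0,0],"fingers":18},{"delta_pos":[0,7.6,7.2],"rot":[0,0,0],"fingers":18},{"delta_pos":[0,8.5,8.1],"rot":[0,0,0],"fingers":18},{"delta_pos":[0,9.4,9],"rot":[0,0,0],"fingers":18}]'; python3 circ.py 0.02 20
```

```text
time: 4.45
ee_pos: [513.3, 38.9, 164.1]
tcp_rot: [-0.002, 0.708, -0.001, 0.706]
ft_force: [-2.8, -11.3, -1.4]
grip_width: 0.251
t 4.45 phi 2.328 r 65.0 z 164.1 F along 9.8 radial -6.3 fz -1.4 mz [-1.79  0.51 -0.04]
[[0.0, 0.9, 1.0], [0.0, 1.7, 2.0], [0.0, 2.6, 2.9], [0.0, 3.4, 3.9], [0.0, 4.2, 5.0], [0.0, 5.0, 6.0], [0.0, 5.7, 7.1], [0.0, 6.5, 8.1], [0.0, 7.2, 9.2], [0.0, 7.9, 10.3], [-0.1, 8.6, 11.4], [-0.1, 9.2, 12.5], [-0.1, 9.8, 13.7], [-0.1, 10.5, 14.8], [-0.1, 11.0, 16.0], [-0.1, 11.6, 17.2], [-0.1, 12.1, 18.4], [-0.1, 12.6, 19.5], [-0.1, 13.1, 20.7], [-0.1, 13.6, 22.0]]
```

```bash
sed -i 's/558,-8.4/558.5,-9/' circ.py; python3 circ.py 0.02 10
```

```text
t 4.45 phi 2.327 r 65.8 z 164.1 F along 9.8 radial -6.3 fz -1.4 mz [-1.79  0.51 -0.04]
[[0.0, 0.3, 1.5], [0.0, 1.1, 2.5], [0.0, 2.0, 3.5], [0.0, 2.8, 4.5], [0.0, 3.6, 5.5], [0.0, 4.4, 6.5], [0.0, 5.2, 7.6], [0.0, 5.9, 8.7], [0.0, 6.6, 9.8], [0.0, 7.3, 10.9]]
```

```bash
python3 -m inch '[{"delta_pos":[0,0.6,1.3],"rot":[0,0,0],"fingers":18},{"delta_pos":[0,1.3,2.4],"rot":[0,0,0],"fingers":18},{"delta_pos":[0,2.1,3.4],"rot":[0,0,0],"fingers":18},{"delta_pos":[0,2.9,4.4],"rot":[0,0,0],"fingers":18},{"delta_pos":[0,3.6,5.5],"rot":[0,0,0],"fingers":18},{"delta_pos":[0,4.4,6.5],"rot":[0,0,0],"fingers":18},{"delta_pos":[0,5.2,7.6],"rot":[0,0,0],"fingers":18},{"delta_pos":[0,5.9,8.7],"rot":[0,0,0],"fingers":18},{"delta_pos":[0,6.6,9.8],"rot":[0,0,0],"fingers":18},{"delta_pos":[0,7.3,10.9],"rot":[0,0,0],"fingers":18}]'; python3 circ.py 0.02 10
```

```text
time: 5.28
ee_pos: [522.9, 45.7, 164.1]
tcp_rot: [-0.002, 0.709, -0.001, 0.706]
ft_force: [-6.9, -9.2, 1.8]
grip_width: 0.25
t 5.28 phi 2.147 r 65.2 z 164.1 F along 10.8 radial -4.0 fz 1.8 mz [-1.33  1.07 -0.05]
[[0.0, 0.5, 1.2], [0.0, 1.2, 2.3], [0.0, 1.8, 3.5], [0.0, 2.4, 4.6], [0.0, 3.1, 5.8], [0.0, 3.6, 6.9], [-0.1, 4.2, 8.1], [-0.1, 4.7, 9.3], [-0.1, 5.2, 10.5], [-0.1, 5.7, 11.7]]
```

```bash
python3 -m inch '[{"delta_pos":[0,0.4,1.2],"rot":[0,0,0],"fingers":18},{"delta_pos":[0,0.9,2.4],"rot":[0,0,0],"fingers":18},{"delta_pos":[0,1.5,3.5],"rot":[0,0,0],"fingers":18},{"delta_pos":[0,2.1,4.7],"rot":[0,0,0],"fingers":18},{"delta_pos":[0,2.7,5.8],"rot":[0,0,0],"fingers":18},{"delta_pos":[0,3.3,7],"rot":[0,0,0],"fingers":18},{"delta_pos":[0,3.8,8.2],"rot":[0,0,0],"fingers":18},{"delta_pos":[0,4.4,9.4],"rot":[0,0,0],"fingers":18}]'; sed -i 's/558.5,-9\]/558.7,-9.3]/' circ.py; python3 circ.py 0.02 10
```

```text
time: 5.95
ee_pos: [530.8, 49.7, 164.0]
tcp_rot: [-0.002, 0.71, -0.001, 0.704]
ft_force: [-8.5, -8.6, 3.4]
grip_width: 0.247
t 5.95 phi 2.013 r 65.2 z 164.0 F along 11.4 radial -4.1 fz 3.4 mz [-1.32  1.22 -0.04]
[[0.0, 0.3, 1.3], [0.0, 0.8, 2.5], [0.0, 1.3, 3.7], [0.0, 1.8, 4.9], [-0.1, 2.3, 6.1], [-0.1, 2.7, 7.3], [-0.1, 3.1, 8.6], [-0.1, 3.4, 9.8], [-0.1, 3.8, 11.1], [-0.1, 4.1, 12.3]]
```

```bash
python3 -m inch '[{"delta_pos":[0,0.3,1.3],"rot":[0,0,0],"fingers":18},{"delta_pos":[0,0.7,2.5],"rot":[0,0,0],"fingers":18},{"delta_pos":[0,1.2,3.7],"rot":[0,0,0],"fingers":18},{"delta_pos":[0,1.6,4.9],"rot":[0,0,0],"fingers":18},{"delta_pos":[0,2,6.1],"rot":[0,0,0],"fingers":18},{"delta_pos":[0,2.4,7.3],"rot":[0,0,0],"fingers":18},{"delta_pos":[0,2.8,8.6],"rot":[0,0,0],"fingers":18},{"delta_pos":[0,3.1,9.8],"rot":[0,0,0],"fingers":18}]'; python3 circ.py 0.02 10
```

```text
time: 6.62
ee_pos: [538.9, 52.4, 164.1]
tcp_rot: [-0.003, 0.711, -0.002, 0.703]
ft_force: [-10.1, -7.3, 5.0]
grip_width: 0.252
t 6.62 phi 1.881 r 64.8 z 164.1 F along 11.9 radial -3.8 fz 5.0 mz [-0.94  1.45 -0.03]
[[0.0, 0.5, 1.2], [0.0, 0.9, 2.4], [0.0, 1.2, 3.7], [-0.1, 1.5, 5.0], [-0.1, 1.8, 6.2], [-0.1, 2.1, 7.5], [-0.1, 2.3, 8.8], [-0.1, 2.5, 10.1], [-0.1, 2.7, 11.4], [-0.1, 2.8, 12.6]]
```

```bash
python3 -m inch '[{"delta_pos":[0,0.3,1.3],"rot":[0,-0.003,0],"fingers":18},{"delta_pos":[0,0.6,2.5],"rot":[0,-0.006,0],"fingers":18},{"delta_pos":[0,0.9,3.7],"rot":[0,-0.008,0],"fingers":18},{"delta_pos":[0,1.2,5],"rot":[0,-0.01,0],"fingers":18},{"delta_pos":[0,1.5,6.2],"rot":[0,-0.011,0],"fingers":18},{"delta_pos":[0,1.8,7.5],"rot":[0,-0.011,0],"fingers":18},{"delta_pos":[0,2,8.8],"rot":[0,-0.011,0],"fingers":18},{"delta_pos":[0,2.2,10.1],"rot":[0,-0.011,0],"fingers":18}]'; python3 circ.py 0.02 10
```

```text
time: 7.28
ee_pos: [547.1, 54.1, 164.0]
tcp_rot: [-0.003, 0.708, -0.002, 0.706]
ft_force: [-11.2, -9.0, 6.6]
grip_width: 0.25
t 7.28 phi 1.752 r 64.5 z 164.0 F along 12.6 radial -6.8 fz 6.6 mz [-1.19  1.78 -0.03]
[[0.0, 0.7, 1.2], [0.0, 0.9, 2.5], [0.0, 1.1, 3.8], [0.0, 1.2, 5.1], [0.0, 1.3, 6.4], [0.0, 1.4, 7.7], [0.0, 1.5, 8.9], [0.0, 1.5, 10.2], [0.0, 1.5, 11.5], [0.0, 1.5, 12.8]]
```

```bash
python3 -m inch '[{"delta_pos":[0.2,0,1.3],"rot":[0,-0.002,0],"fingers":18},{"delta_pos":[0.3,0,2.5],"rot":[0,-0.003,0],"fingers":18},{"delta_pos":[0.3,0.2,3.8],"rot":[0,-0.003,0],"fingers":18},{"delta_pos":[0.3,0.3,5.1],"rot":[0,-0.003,0],"fingers":18},{"delta_pos":[0.3,0.4,6.4],"rot":[0,-0.003,0],"fingers":18},{"delta_pos":[0.3,0.5,7.7],"rot":[0,-0.003,0],"fingers":18}]'; sed -i 's/558.7,-9.3]/558.7,-10]/' circ.py; python3 circ.py 0.02 10
```

```text
time: 7.78
ee_pos: [552.9, 54.6, 164.0]
tcp_rot: [-0.003, 0.708, -0.002, 0.706]
ft_force: [-12.7, -3.7, 11.1]
grip_width: 0.249
t 7.78 phi 1.66 r 64.9 z 164.0 F along 12.9 radial -2.5 fz 11.1 mz [-0.47  1.93 -0.07]
[[0.0, 0.2, 1.3], [0.0, 0.3, 2.6], [0.0, 0.3, 3.9], [0.0, 0.4, 5.2], [0.0, 0.4, 6.5], [0.0, 0.3, 7.8], [0.0, 0.3, 9.1], [0.0, 0.2, 10.4], [0.0, 0.1, 11.7], [0.0, 0.0, 13.0]]
```

```bash
python3 -m inch '[{"delta_pos":[-0.2,0,1.3],"rot":[0,-0.002,0],"fingers":18},{"delta_pos":[-0.4,0,2.6],"rot":[0,-0.003,0],"fingers":18},{"delta_pos":[-0.5,0.1,3.9],"rot":[0,-0.003,0],"fingers":18},{"delta_pos":[-0.5,0.1,5.2],"rot":[0,-0.003,0],"fingers":18},{"delta_pos":[-0.5,0.1,6.5],"rot":[0,-0.003,0],"fingers":18},{"delta_pos":[-0.5,0.1,7.8],"rot":[0,-0.003,0],"fingers":18}]'; python3 circ.py 0.02 10
```

```text
time: 8.28
ee_pos: [558.1, 54.6, 164.1]
tcp_rot: [-0.003, 0.709, -0.002, 0.705]
ft_force: [-13.6, -4.4, 3.0]
grip_width: 0.25
t 8.28 phi 1.58 r 64.6 z 164.1 F along 13.7 radial -4.3 fz 3.0 mz [-0.55  1.99 -0.04]
[[0.0, 0.4, 1.3], [0.0, 0.3, 2.6], [0.0, 0.3, 3.9], [0.0, 0.2, 5.2], [0.0, 0.1, 6.5], [0.0, -0.1, 7.8], [0.0, -0.2, 9.1], [-0.1, -0.4, 10.4], [-0.1, -0.6, 11.6], [-0.1, -0.8, 12.9]]
```

```bash
python3 -m inch '[{"delta_pos":[0,0,1.3],"rot":[0,-0.002,0],"fingers":18},{"delta_pos":[0,-0.1,2.6],"rot":[0,-0.003,0],"fingers":18},{"delta_pos":[0,-0.1,3.9],"rot":[0,-0.004,0],"fingers":18},{"delta_pos":[0,-0.2,5.2],"rot":[0,-0.004,0],"fingers":18},{"delta_pos":[0,-0.3,6.5],"rot":[0,-0.004,0],"fingers":18},{"delta_pos":[0,-0.4,7.8],"rot":[0,-0.004,0],"fingers":18},{"delta_pos":[0,-0.5,9.1],"rot":[0,-0.004,0],"fingers":18},{"delta_pos":[0,-0.7,10.4],"rot":[0,-0.004,0],"fingers":18}]'; python3 circ.py 0.02 10
```

```text
time: 8.95
ee_pos: [566.2, 53.9, 164.0]
tcp_rot: [-0.003, 0.709, -0.002, 0.705]
ft_force: [-13.9, -3.4, 7.4]
grip_width: 0.248
t 8.95 phi 1.455 r 64.4 z 164.0 F along 13.4 radial -4.9 fz 7.4 mz [-0.47  2.13 -0.04]
[[0.0, 0.5, 1.4], [0.0, 0.3, 2.6], [0.0, 0.0, 3.9], [0.0, -0.2, 5.2], [0.0, -0.5, 6.5], [0.0, -0.8, 7.7], [0.0, -1.1, 9.0], [-0.1, -1.4, 10.3], [-0.1, -1.8, 11.5], [-0.1, -2.2, 12.7]]
```

```bash
python3 -m inch '[{"delta_pos":[-0.2,0,1.3],"rot":[0,-0.002,0],"fingers":18},{"delta_pos":[-0.3,-0.2,2.6],"rot":[0,-0.003,0],"fingers":18},{"delta_pos":[-0.4,-0.4,3.9],"rot":[0,-0.004,0],"fingers":18},{"delta_pos":[-0.4,-0.6,5.2],"rot":[0,-0.004,0],"fingers":18},{"delta_pos":[-0.4,-0.9,6.5],"rot":[0,-0.004,0],"fingers":18},{"delta_pos":[-0.4,-1.2,7.7],"rot":[0,-0.004,0],"fingers":18},{"delta_pos":[-0.4,-1.5,9],"rot":[0,-0.004,0],"fingers":18},{"delta_pos":[-0.4,-1.8,10.3],"rot":[0,-0.004,0],"fingers":18}]'; python3 circ.py 0.02 10
```

```text
time: 9.62
ee_pos: [573.8, 52.3, 164.1]
tcp_rot: [-0.003, 0.71, -0.002, 0.704]
ft_force: [-14.4, -2.9, 5.0]
grip_width: 0.251
t 9.62 phi 1.333 r 64.1 z 164.1 F along 13.3 radial -6.2 fz 5.0 mz [-0.26  2.27 -0.01]
[[0.0, 0.6, 1.5], [0.0, 0.2, 2.7], [0.0, -0.1, 4.0], [0.0, -0.5, 5.2], [0.0, -0.9, 6.4], [0.0, -1.4, 7.7], [-0.1, -1.9, 8.9], [-0.1, -2.4, 10.1], [-0.1, -2.9, 11.3], [-0.1, -3.4, 12.5]]
```

```bash
python3 -m inch '[{"delta_pos":[-0.1,-0.2,1.3],"rot":[0,-0.003,0],"fingers":18},{"delta_pos":[-0.2,-0.5,2.6],"rot":[0,-0.005,0],"fingers":18},{"delta_pos":[-0.2,-0.8,3.9],"rot":[0,-0.006,0],"fingers":18},{"delta_pos":[-0.2,-1.1,5.1],"rot":[0,-0.006,0],"fingers":18},{"delta_pos":[-0.2,-1.5,6.4],"rot":[0,-0.006,0],"fingers":18},{"delta_pos":[-0.2,-2,7.6],"rot":[0,-0.006,0],"fingers":18},{"delta_pos":[-0.2,-2.5,8.9],"rot":[0,-0.006,0],"fingers":18},{"delta_pos":[-0.2,-3,10.1],"rot":[0,-0.006,0],"fingers":18}]'; python3 circ.py 0.02 10
```

```text
time: 10.28
ee_pos: [581.4, 49.6, 164.0]
tcp_rot: [-0.003, 0.709, -0.002, 0.705]
ft_force: [-12.8, -0.7, 6.7]
grip_width: 0.249
t 10.28 phi 1.206 r 63.7 z 164.0 F along 11.7 radial -5.2 fz 6.7 mz [ 0.07  2.18 -0.04]
[[0.0, 0.7, 1.7], [0.0, 0.2, 2.9], [0.0, -0.3, 4.0], [0.0, -0.9, 5.2], [0.0, -1.5, 6.4], [0.0, -2.0, 7.5], [0.0, -2.7, 8.7], [0.0, -3.3, 9.8], [0.0, -4.0, 10.9], [0.0, -4.7, 12.0]]
```

```bash
sed -i 's/558.7,-10]/556,-10.3]/' circ.py; python3 circ.py 0.02 10
```

```text
t 10.28 phi 1.169 r 65.0 z 164.0 F along 11.5 radial -5.7 fz 6.7 mz [ 0.07  2.18 -0.04]
[[0.0, -0.5, 1.2], [0.0, -1.1, 2.4], [0.0, -1.7, 3.5], [0.0, -2.3, 4.7], [0.0, -2.9, 5.8], [0.0, -3.5, 7.0], [0.0, -4.2, 8.1], [0.0, -4.9, 9.2], [0.0, -5.6, 10.3], [0.0, -6.3, 11.4]]
```

```bash
python3 -m inch '[{"delta_pos":[-0.1,-0.6,1.1],"rot":[0,-0.003,0],"fingers":18},{"delta_pos":[-0.2,-1.2,2.3],"rot":[0,-0.004,0],"fingers":18},{"delta_pos":[-0.3,-1.8,3.4],"rot":[0,-0.005,0],"fingers":18},{"delta_pos":[-0.3,-2.4,4.6],"rot":[0,-0.005,0],"fingers":18},{"delta_pos":[-0.3,-3,5.7],"rot":[0,-0.005,0],"fingers":18},{"delta_pos":[-0.3,-3.7,6.9],"rot":[0,-0.005,0],"fingers":18},{"delta_pos":[-0.3,-4.4,8],"rot":[0,-0.005,0],"fingers":18}]'; python3 circ.py 0.02 10
```

```text
time: 10.87
ee_pos: [587.7, 46.3, 164.1]
tcp_rot: [-0.003, 0.709, -0.001, 0.705]
ft_force: [-9.4, 7.7, 0.6]
grip_width: 0.252
t 10.87 phi 1.061 r 64.9 z 164.1 F along 11.9 radial 2.1 fz 0.6 mz [1.53 1.45 0.02]
[[0.0, -0.5, 1.2], [0.0, -1.2, 2.3], [0.0, -1.9, 3.4], [0.0, -2.6, 4.5], [0.0, -3.4, 5.6], [0.0, -4.1, 6.6], [0.0, -4.9, 7.7], [0.0, -5.7, 8.7], [0.0, -6.5, 9.7], [0.0, -7.4, 10.7]]
```

```bash
python3 -m inch '[{"delta_pos":[0,-0.5,1.2],"rot":[0,-0.003,0],"fingers":18},{"delta_pos":[0,-1.2,2.3],"rot":[0,-0.004,0],"fingers":18},{"delta_pos":[0,-1.9,3.4],"rot":[0,-0.005,0],"fingers":18},{"delta_pos":[0,-2.6,4.5],"rot":[0,-0.005,0],"fingers":18},{"delta_pos":[0,-3.3,5.6],"rot":[0,-0.005,0],"fingers":18},{"delta_pos":[0,-4.1,6.6],"rot":[0,-0.005,0],"fingers":18},{"delta_pos":[0,-4.9,7.7],"rot":[0,-0.005,0],"fingers":18}]'; python3 circ.py 0.02 10
```

```text
time: 11.45
ee_pos: [594.0, 42.3, 164.1]
tcp_rot: [-0.002, 0.708, -0.001, 0.706]
ft_force: [-7.5, 5.5, 2.7]
grip_width: 0.251
t 11.45 phi 0.945 r 64.9 z 164.1 F along 9.3 radial 0.1 fz 2.7 mz [ 1.05  1.25 -0.03]
[[0.0, -0.7, 1.1], [0.0, -1.5, 2.1], [0.0, -2.3, 3.1], [0.0, -3.2, 4.1], [0.0, -4.0, 5.1], [0.0, -4.9, 6.1], [0.0, -5.8, 7.0], [0.0, -6.7, 7.9], [0.0, -7.6, 8.8], [0.0, -8.6, 9.7]]
```

```bash
python3 -m inch '[{"delta_pos":[0,-0.7,1.1],"rot":[0,-0.002,0],"fingers":18},{"delta_pos":[0,-1.5,2.1],"rot":[0,-0.003,0],"fingers":18},{"delta_pos":[0,-2.3,3.1],"rot":[0,-0.003,0],"fingers":18},{"delta_pos":[0,-3.2,4.1],"rot":[0,-0.003,0],"fingers":18},{"delta_pos":[0,-4,5.1],"rot":[0,-0.003,0],"fingers":18},{"delta_pos":[0,-4.9,6.1],"rot":[0,-0.003,0],"fingers":18},{"delta_pos":[0,-5.8,7],"rot":[0,-0.003,0],"fingers":18}]'; python3 circ.py 0.02 10
```

```text
time: 12.03
ee_pos: [600.2, 37.3, 164.1]
tcp_rot: [-0.002, 0.707, -0.0, 0.707]
ft_force: [-4.3, 3.6, 0.1]
grip_width: 0.251
t 12.03 phi 0.822 r 64.9 z 164.1 F along 5.7 radial -0.3 fz 0.1 mz [0.77 0.71 0.01]
[[0.0, -0.9, 1.0], [0.0, -1.8, 1.9], [0.0, -2.7, 2.8], [0.0, -3.7, 3.7], [0.0, -4.6, 4.6], [0.0, -5.6, 5.4], [0.0, -6.6, 6.2], [0.0, -7.6, 7.0], [0.0, -8.7, 7.8], [0.0, -9.7, 8.6]]
```

```bash
python3 -m inch '[{"delta_pos":[0,-0.9,1],"rot":[0,-0.001,0],"fingers":18},{"delta_pos":[0,-1.8,1.9],"rot":[0,-0.001,0],"fingers":18},{"delta_pos":[0,-2.7,2.8],"rot":[0,-0.001,0],"fingers":18},{"delta_pos":[0,-3.7,3.7],"rot":[0,-0.001,0],"fingers":18},{"delta_pos":[0,-4.6,4.6],"rot":[0,-0.001,0],"fingers":18}]'; python3 circ.py 0.02 10
```

```text
time: 12.45
ee_pos: [604.7, 32.8, 164.1]
tcp_rot: [-0.002, 0.707, -0.0, 0.707]
ft_force: [-3.0, 0.6, -1.5]
grip_width: 0.248
t 12.45 phi 0.724 r 65.0 z 164.1 F along 2.5 radial -1.9 fz -1.5 mz [0.33 0.59 0.  ]
[[0.0, -1.0, 0.8], [0.0, -2.0, 1.7], [0.0, -3.0, 2.5], [0.0, -4.0, 3.3], [0.0, -5.1, 4.0], [0.0, -6.2, 4.8], [0.0, -7.2, 5.5], [0.0, -8.3, 6.2], [0.0, -9.4, 6.9], [0.0, -10.6, 7.6]]
```

Resistance along the handle's circle peaked at about 13.5 N and has now fallen to 2.5 N, so this is the place to stop. I hold, release and rise.

```bash
python3 -m inch '[{"delta_pos":[0,0,0],"rot":[0,0,0],"fingers":18},{"delta_pos":[0,0,0],"rot":[0,0,0],"fingers":22},{"delta_pos":[0,0,0],"rot":[0,0,0],"fingers":28},{"delta_pos":[0,0,0],"rot":[0,0,0],"fingers":36},{"delta_pos":[0,0,0],"rot":[0,0,0],"fingers":44},{"delta_pos":[0,0,0],"rot":[0,0,0],"fingers":46},{"delta_pos":[0,0,0],"rot":[0,0,0],"fingers":46},{"delta_pos":[-10,0,0],"rot":[0,0,0],"fingers":46},{"delta_pos":[-25,0,0],"rot":[0,0,0],"fingers":46},{"delta_pos":[-45,0,0],"rot":[0,0,0],"fingers":46},{"delta_pos":[-70,0,0],"rot":[0,0,0],"fingers":46},{"delta_pos":[-95,0,0],"rot":[0,0,0],"fingers":46},{"delta_pos":[-95,0,0],"rot":[0,0,0],"fingers":46}]'
python3 - <<'E'
from go import *
o,r=axes();print(o["ft_force"],o["joints"].round(2));
for ya in([0,1,0],[.7071,.7071,0],[1,0,0]): print(*to([408,266,130],ya))
E
```

```text
time: 13.53
ee_pos: [606.8, 33.0, 264.8]
tcp_rot: [-0.002, 0.704, -0.0, 0.71]
ft_force: [0.5, 0.0, 0.8]
grip_width: 0.54
[0.54349424 0.01202039 0.84992559] [-0.04  0.44  1.35 -0.    1.35 -1.61]
[ 132.6  233.9 -199.2] [0.002 0.007 0.003]
[ 132.6  233.9 -199.2] [0.788 0.008 0.   ]
[ 132.6  233.9 -199.2] [ 1.573  0.008 -0.003]
```

```bash
python3 -m inch '[{"delta_pos":[0,26,-22],"rot":[0,0.007,0],"fingers":46},{"delta_pos":[0,52,-44],"rot":[0,0.007,0],"fingers":46},{"delta_pos":[0,78,-66],"rot":[0,0.007,0],"fingers":46},{"delta_pos":[0,104,-88],"rot":[0,0.007,0],"fingers":46},{"delta_pos":[10,130,-110],"rot":[0,0.007,0],"fingers":46},{"delta_pos":[30,156,-132],"rot":[0,0.007,0],"fingers":46},{"delta_pos":[55,182,-154],"rot":[0,0.007,0],"fingers":46},{"delta_pos":[80,208,-176],"rot":[0,0.007,0],"fingers":46},{"delta_pos":[105,234,-199],"rot":[0,0.007,0],"fingers":46},{"delta_pos":[130,234,-199],"rot":[0,0.007,0],"fingers":46},{"delta_pos":[150,234,-199],"rot":[0,0.007,0],"fingers":46},{"delta_pos":[165,234,-199],"rot":[0,0.007,0],"fingers":46},{"delta_pos":[165,234,-199],"rot":[0,0.007,0],"fingers":46}]'
python3 - <<'E'
from go import *
print(*to([408,265,28],[0,1,0]))
p,d=capture("top");s,e=capture("scene");np.savez("mid.npz",p=p,d=d,s=s,e=e)
cv2.imwrite("pics/mid.png",np.hstack([cv2.resize(p[110:290,130:370,::-1],(400,300)),cv2.resize(s[170:350,190:430,::-1],(400,300))]))
E
```

```text
time: 14.62
ee_pos: [407.2, 265.6, 95.6]
tcp_rot: [-0.003, 0.708, -0.001, 0.706]
ft_force: [-0.7, -0.8, -0.6]
grip_width: 0.539
[67.6 -0.3  1. ] [ 0.003 -0.003  0.005]
```

View pics/mid.png

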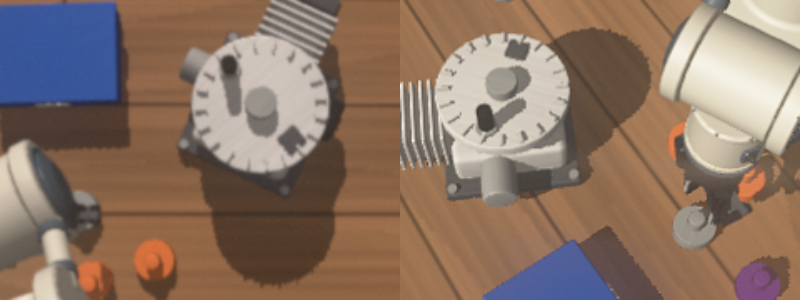

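The handle is at (229,65) in the left crop and the hub at (261,103), so the handle stands at 0.70 rad, as left. The gripper is over the grey cap. I descend and grasp the knob.

```bash
python3 -m inch '[{"delta_pos":[15,0,0.5],"rot":[0,0,0.003],"fingers":46},{"delta_pos":[30,0,0.8],"rot":[0,0,0.005],"fingers":46},{"delta_pos":[45,0,0.8],"rot":[0,0,0.005],"fingers":46},{"delta_pos":[58,0,0.8],"rot":[0,0,0.005],"fingers":44},{"delta_pos":[66,0,0.8],"rot":[0,0,0.005],"fingers":40},{"delta_pos":[67.5,0,0.8],"rot":[0,0,0.005],"fingers":35},{"delta_pos":[67.5,0,0.8],"rot":[0,0,0.005],"fingers":30},{"delta_pos":[67.5,0,0.8],"rot":[0,0,0.005],"fingers":26},{"delta_pos":[67.5,0,0.8],"rot":[0,0,0.005],"fingers":22},{"delta_pos":[67.5,0,0.8],"rot":[0,0,0.005],"fingers":20},{"delta_pos":[67.5,0,0.8],"rot":[0,0,0.005],"fingers":18},{"delta_pos":[67.5,0,0.8],"rot":[0,0,0.005],"fingers":18},{"delta_pos":[67.5,0,0.8],"rot":[0,0,0.005],"fingers":18}]' 40
```

```text
time: 15.8
ee_pos: [409.8, 265.9, 31.5]
tcp_rot: [-0.0, 0.707, 0.002, 0.708]
ft_force: [-0.4, -1.6, 6.5]
grip_width: 0.263
```

```bash
python3 -m inch '[{"delta_pos":[-15,0,0],"rot":[0,0,0],"fingers":18},{"delta_pos":[-35,0,0],"rot":[0,0,0],"fingers":18},{"delta_pos":[-60,0,0],"rot":[0,0,0],"fingers":18},{"delta_pos":[-85,0,0],"rot":[0,0,0],"fingers":18},{"delta_pos":[-110,0,0],"rot":[0,0,0],"fingers":18},{"delta_pos":[-135,0,0],"rot":[0,0,0],"fingers":18},{"delta_pos":[-160,0,0],"rot":[0,0,0],"fingers":18},{"delta_pos":[-185,-5,3],"rot":[0,0,0],"fingers":18},{"delta_pos":[-205,-20,11],"rot":[0,0,0],"fingers":18},{"delta_pos":[-218,-40,21],"rot":[0,0,0],"fingers":18},{"delta_pos":[-218,-65,35],"rot":[0,0,0],"fingers":18},{"delta_pos":[-218,-90,48],"rot":[0,0,0],"fingers":18},{"delta_pos":[-218,-115,61],"rot":[0,0,0],"fingers":18},{"delta_pos":[-218,-140,75],"rot":[0,0,0],"fingers":18},{"delta_pos":[-218,-165,88],"rot":[0,0,0],"fingers":18},{"delta_pos":[-218,-190,101],"rot":[0,0,0],"fingers":18},{"delta_pos":[-218,-215,115],"rot":[0,0,0],"fingers":18},{"delta_pos":[-218,-240,128],"rot":[0,0,0],"fingers":18},{"delta_pos":[-218,-260,140],"rot":[0,0,0],"fingers":18},{"delta_pos":[-218,-276,147],"rot":[0,0,0],"fingers":18}]'
python3 - <<'E'
from go import *
print(*to([557,-10.3,240],[0,1,0]))
s,e=capture("scene");np.savez("hov.npz",s=s,e=e)
cv2.imwrite("pics/hov.png",cv2.resize(s[130:280,180:380,::-1],(800,600)))
E
```

```text
time: 17.47
ee_pos: [558.0, -12.0, 249.9]
tcp_rot: [0.0, 0.706, 0.001, 0.708]
ft_force: [0.1, 0.2, -1.9]
grip_width: 0.26
[ 9.9  1.6 -1.1] [ 0.001  0.002 -0.002]
```

View pics/hov.png

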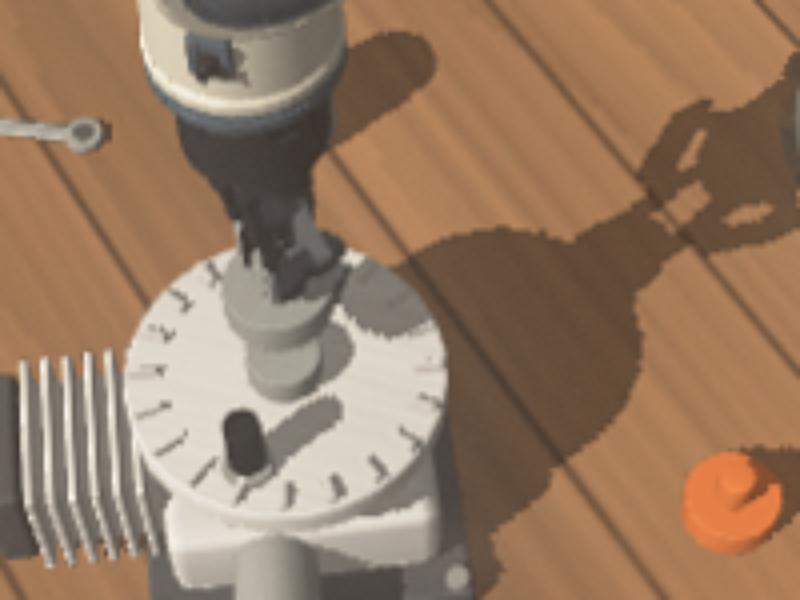

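The cap hangs upright in the fingers (around (280,310)) over the hub ((285,365)), and the handle at (245,440) is undisturbed. I now measure the offset from cap to hub in this one view, so the calibration error cancels.

Run:
```python
from h import *
from scipy.optimize import least_squares
z=np.load("hov.npz");P=cloud("scene",z["e"]);p=z["s"].astype(int);sat=p.max(2)-p.min(2)
box=np.zeros(sat.shape,bool);box[180:235,225:275]=True
m=box&(sat<40)&(p.max(2)>85)
for name,lo,hi,r,c0 in(("cap",221,239,31,(558,-9)),("hub",155,169,22,(558,-8))):
    q=P[m&(P[...,2]>lo)&(P[...,2]<hi)];q=q[np.hypot(*(q[:,:2]-c0).T)<r+8]
    f=least_squares(lambda c:np.hypot(*(q[:,:2]-c).T)-r,c0,loss="soft_l1")
    a=q[:,:2]-f.x;ang=np.degrees(np.arctan2(a[:,1],a[:,0]))
    print(name,len(q),f.x.round(2),"rms",np.sqrt(np.mean(f.fun**2)).round(2),"ang",np.percentile(ang%360,[5,50,95]).round(),"zrange",q[:,2].min().round(),q[:,2].max().round())
```

```text
cap 127 [554.64 -11.69] rms 3.68 ang [ 14.  71. 322.] zrange 221.0 239.0
hub 73 [557.32  -9.91] rms 4.57 ang [ 14.  86. 347.] zrange 155.0 169.0
```

Run:
```python
from h import *
from scipy.optimize import least_squares
z=np.load("hov.npz");P=cloud("scene",z["e"]);p=z["s"].astype(int);sat=p.max(2)-p.min(2)
box=np.zeros(sat.shape,bool);box[180:235,225:275]=True
for name,lo,hi,r,c0 in(("cap",219,240,31,(557,-11)),("hub",154,170,22,(557,-9))):
  for rr in(4,3,2.5):
    m=box&(P[...,2]>lo)&(P[...,2]<hi); q=P[m]; q=q[np.abs(np.hypot(*(q[:,:2]-c0).T)-r)<rr*1.3]
    f=least_squares(lambda c:np.hypot(*(q[:,:2]-c).T)-r,c0,loss="cauchy",f_scale=.5); c0=f.x
    print(name,len(q),f.x.round(2),"med|res|",np.median(abs(np.hypot(*(q[:,:2]-f.x).T)-r)).round(2))
# silhouettes: left/right mid columns
g=(sat<30)&(p.max(2)>90)&(p.max(2)<190)
for v in range(200,228,2):
    us=np.nonzero(g[v,230:275])[0]+230; print(v,us.min() if len(us) else None,us.max() if len(us) else None,''.join('#' if x else '.' for x in g[v,230:275]), np.nanmedian(P[v,248:253,2]).round())
```

```text
cap 152 [554.76 -11.62] med|res| 0.64
cap 149 [554.76 -11.61] med|res| 0.62
cap 148 [554.76 -11.6 ] med|res| 0.61
hub 83 [557.48  -9.91] med|res| 0.77
hub 78 [557.51  -9.92] med|res| 0.72
hub 78 [557.51  -9.92] med|res| 0.72
200 233 274 ...#.##############........#######..######### 302.0
202 235 274 .....##############........######..########## 269.0
204 236 274 ......##############....#########..########## 258.0
206 236 274 ......##########################.#.########## 242.0
208 236 274 ......#########################.##..######### 241.0
210 237 274 .......###########################.....###### 241.0
212 238 274 ........#############################...##### 239.0
214 240 267 ..........############################....... 231.0
216 241 268 ...........############################...... 222.0
218 242 268 ............###########################...... 173.0
220 242 267 ............##########################....... 171.0
222 242 265 ............#################.######......... 173.0
224 242 263 ............######################........... 172.0
226 243 259 .............#################............... 169.0
```

Cap to hub is (+2.7, +1.7) mm. This agrees with the hub y from the handle circle (-10.3) and with the knob's offset in the jaws. I shift over and come down to just above the hub.

```bash
python3 -m inch '[{"delta_pos":[3,1,1],"rot":[0,0.002,-0.002],"fingers":18},{"delta_pos":[9,1.6,2.5],"rot":[0,0.002,-0.002],"fingers":18},{"delta_pos":[17,1.6,2.5],"rot":[0,0.002,-0.002],"fingers":18},{"delta_pos":[25,1.6,2.5],"rot":[0,0.002,-0.002],"fingers":18},{"delta_pos":[32,1.6,2.5],"rot":[0,0.002,-0.002],"fingers":18},{"delta_pos":[37,1.6,2.5],"rot":[0,0.002,-0.002],"fingers":18},{"delta_pos":[40,1.6,2.5],"rot":[0,0.002,-0.002],"fingers":18},{"delta_pos":[41,1.6,2.5],"rot":[0,0.002,-0.002],"fingers":18},{"delta_pos":[41,1.6,2.5],"rot":[0,0.002,-0.002],"fingers":18},{"delta_pos":[41,1.6,2.5],"rot":[0,0.002,-0.002],"fingers":18}]'
python3 - <<'E'
from go import *
print(*to([560.5,-10.3,184],[0,1,0]))
E
```

```text
time: 18.35
ee_pos: [561.7, -12.4, 209.0]
tcp_rot: [-0.001, 0.707, -0.0, 0.708]
ft_force: [-0.8, -0.3, -1.5]
grip_width: 0.261
[25.   2.1 -1.3] [0.001 0.001 0.001]
```

Run:
```python
from go import *
L=[]
for i in range(3):
    s,e=capture("scene");L.append(get_obs()["ee_pos"]);print(L[-1].round(1))
print(*to([560.5,-10.3,184],[0,1,0]))
P=cloud("scene",e)
from scipy.optimize import least_squares
for name,lo,hi,r,c0 in(("cap",179,199,31,(557,-10)),):
    m=np.zeros(P.shape[:2],bool);m[180:240,225:275]=True
    q=P[m&(P[...,2]>lo)&(P[...,2]<hi)]
    for rr in(4,3,2.5):
        k=q[np.abs(np.hypot(*(q[:,:2]-c0).T)-r)<rr*1.3]
        f=least_squares(lambda c:np.hypot(*(k[:,:2]-c).T)-r,c0,loss="cauchy",f_scale=.5); c0=f.x
    print(name,len(k),f.x.round(2),np.median(abs(f.fun)).round(2))
```

```text
[561.8 -12.4 209.1]
[561.8 -12.4 209.1]
[561.8 -12.4 209.2]
[25.2  2.1 -1.3] [0.001 0.002 0.001]
cap 128 [558.53 -12.29] 0.46
```

```bash
python3 -m inch '[{"delta_pos":[0,1.2,-0.5],"rot":[0,0.001,0],"fingers":18},{"delta_pos":[0,2.4,-1],"rot":[0,0.001,0],"fingers":18},{"delta_pos":[0,2.4,-1],"rot":[0,0.001,0],"fingers":18},{"delta_pos":[0,2.4,-1],"rot":[0,0.001,0],"fingers":18},{"delta_pos":[0,2.4,-1],"rot":[0,0.001,0],"fingers":18}]'
```

```text
time: 18.92
ee_pos: [560.7, -10.0, 209.1]
tcp_rot: [-0.001, 0.707, -0.0, 0.707]
ft_force: [0.0, -0.1, -2.7]
grip_width: 0.261
```

Aligned at (560.7, -10.0). I lower gently, stopping partway to feel for contact.

```bash
python3 -m inch '[{"delta_pos":[2,0,0],"rot":[0,0,0],"fingers":18},{"delta_pos":[4,0,0],"rot":[0,0,0],"fingers":18},{"delta_pos":[6,0,0],"rot":[0,0,0],"fingers":18},{"delta_pos":[8,0,0],"rot":[0,0,0],"fingers":18},{"delta_pos":[9.5,0,0],"rot":[0,0,0],"fingers":18},{"delta_pos":[11,0,0],"rot":[0,0,0],"fingers":18},{"delta_pos":[11,0,0],"rot":[0,0,0],"fingers":18},{"delta_pos":[11,0,0],"rot":[0,0,0],"fingers":18}]'
```

```text
time: 19.58
ee_pos: [560.7, -10.0, 198.1]
tcp_rot: [-0.001, 0.707, -0.0, 0.707]
ft_force: [0.1, 0.6, -1.8]
grip_width: 0.262
```

```bash
python3 -m inch '[{"delta_pos":[2,0,0],"rot":[0,0,0],"fingers":18},{"delta_pos":[4,0,0],"rot":[0,0,0],"fingers":18},{"delta_pos":[6,0,0],"rot":[0,0,0],"fingers":18},{"delta_pos":[8,0,0],"rot":[0,0,0],"fingers":18},{"delta_pos":[10,0,0],"rot":[0,0,0],"fingers":18},{"delta_pos":[11.5,0,0],"rot":[0,0,0],"fingers":18},{"delta_pos":[13,0,0],"rot":[0,0,0],"fingers":18},{"delta_pos":[13.5,0,0],"rot":[0,0,0],"fingers":18},{"delta_pos":[13.5,0,0],"rot":[0,0,0],"fingers":18}]'
```

```text
time: 20.33
ee_pos: [560.7, -10.0, 184.4]
tcp_rot: [-0.001, 0.707, -0.0, 0.707]
ft_force: [-0.2, -0.5, -1.8]
grip_width: 0.263
```

```bash
python3 -m inch '[{"delta_pos":[0.5,0,0],"rot":[0,0,0],"fingers":18},{"delta_pos":[1,0,0],"rot":[0,0,0],"fingers":18},{"delta_pos":[1.5,0,0],"rot":[0,0,0],"fingers":18},{"delta_pos":[1.5,0,0],"rot":[0,0,0],"fingers":18}]'
```

```text
time: 20.67
ee_pos: [560.8, -10.1, 183.5]
tcp_rot: [-0.001, 0.707, -0.0, 0.707]
ft_force: [-2.4, -0.1, 8.0]
grip_width: 0.26
```

Contact came at TCP z 183.5, as expected for fully seated (183.5). I release and rise.

```bash
python3 -m inch '[{"delta_pos":[0.1,0,0],"rot":[0,0,0],"fingers":20},{"delta_pos":[0,0,0],"rot":[0,0,0],"fingers":25},{"delta_pos":[0,0,0],"rot":[0,0,0],"fingers":32},{"delta_pos":[0,0,0],"rot":[0,0,0],"fingers":40},{"delta_pos":[0,0,0],"rot":[0,0,0],"fingers":42},{"delta_pos":[0,0,0],"rot":[0,0,0],"fingers":42},{"delta_pos":[-8,0,0],"rot":[0,0,0],"fingers":42},{"delta_pos":[-20,0,0],"rot":[0,0,0],"fingers":42},{"delta_pos":[-40,0,0],"rot":[0,0,0],"fingers":42},{"delta_pos":[-65,0,0],"rot":[0,0,0],"fingers":42},{"delta_pos":[-90,0,0],"rot":[0,0,0],"fingers":42},{"delta_pos":[-110,15,-10],"rot":[0,0,0],"fingers":42},{"delta_pos":[-120,45,-30],"rot":[0,0,0],"fingers":42},{"delta_pos":[-120,80,-55],"rot":[0,0,0],"fingers":42},{"delta_pos":[-120,115,-80],"rot":[0,0,0],"fingers":42},{"delta_pos":[-120,150,-105],"rot":[0,0,0],"fingers":42},{"delta_pos":[-120,185,-130],"rot":[0,0,0],"fingers":42},{"delta_pos":[-120,220,-150],"rot":[0,0,0],"fingers":42},{"delta_pos":[-120,220,-150],"rot":[0,0,0],"fingers":42}]'
python3 - <<'E'
from h import *
print(get_obs()["ft_force"].round(1))
p,d=capture("top");s,e=capture("scene")
for n,D,b in(("top",d,(270,155,302,188)),("scene",e,(235,185,268,238))):
    P=cloud(n,D);m=np.zeros(D.shape,bool);m[b[1]:b[3],b[0]:b[2]]=True
    for k,lo,hi in(("knobtop",192,210),("captop",168,186)):
        q=P[m&(P[...,2]>lo)&(P[...,2]<hi)];print(n,k,len(q),np.median(q,0).round(1))
    b=(255,150,285,180) if n=="top" else (230,225,255,250)
    im=p if n=="top" else s;m[:]=0;m[b[1]:b[3],b[0]:b[2]]=True
    q=P[m&(P[...,2]>190)&(P[...,2]<206)&(im.max(2)<75)];v=np.median(q,0);print(n,"handle",v.round(1),np.arctan2(v[1]+8.8,v[0]-558).round(3))
cv2.imwrite("pics/end.png",np.hstack([cv2.resize(p[110:260,190:390,::-1],(400,300)),cv2.resize(s[140:290,170:370,::-1],(400,300))]))
z=np.load("mid.npz");P=cloud("top",z["d"]);m=np.zeros(P.shape[:2],bool);m[135:165,255:285]=True
q=P[m&(P[...,2]>190)&(P[...,2]<206)&(z["p"].max(2)<75)];v=np.median(q,0);print("before cap",v.round(1),np.arctan2(v[1]+8.8,v[0]-558).round(3))
E
```

```text
time: 22.25
ee_pos: [407.0, 214.2, 303.9]
tcp_rot: [-0.001, 0.707, 0.002, 0.707]
ft_force: [-0.0, -0.7, -0.3]
grip_width: 0.491
[-0.  -0.7 -0.3]
top knobtop 92 [558.   -8.2 201.9]
top captop 495 [555.7  -8.7 176.1]
top handle [599.1  33.4 197.9] 0.798
scene knobtop 137 [ 5.640e+02 -3.000e-01  1.999e+02]
scene captop 411 [ 5.628e+02 -1.000e-01  1.754e+02]
scene handle [608.   36.3 198.2] 0.734
before cap [605.   33.4 199.6] 0.732
```

View pics/end.png

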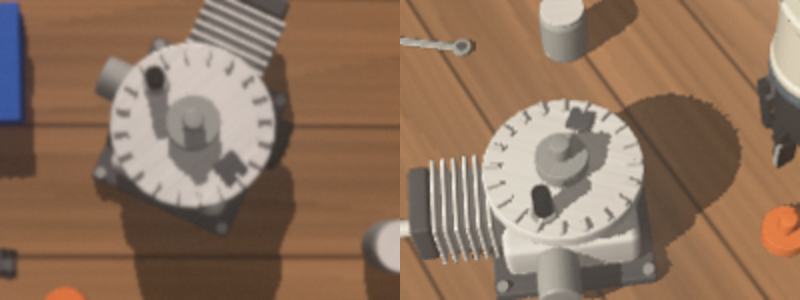

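The cap is down: knob top at 201.9 (expected 202), cap top at 176 (expected 176), concentric with the hub. The handle is at (154,77) in the left crop, where it was left. The top-view angle of 0.798 comes from my crop box cutting the peg off at its top edge; the scene view gives 0.734. One same-box check, then I hand in.

Run:
```python
from h import *
p,d=capture("top");P=cloud("top",d);m=np.zeros(d.shape,bool);m[135:165,255:285]=True
q=P[m&(P[...,2]>190)&(P[...,2]<206)&(p.max(2)<75)];v=np.median(q,0);a=np.arctan2(v[1]+8.8,v[0]-558);print(v.round(1),a.round(3))
if abs(a-.732)<.04: print(job_done())
```

```text
[604.9  33.4 199.6] 0.733
the job is handed in; nothing more can be done
None
```

The flywheel is stopped just past the compression peak, the steel cap is fully down on the hub, and the job was handed in at about 22 s.

- **Flywheel:** I gripped the handle with 25 N and turned it about 2 rad clockwise. The push peaked at about 13.5 N, fell through 9.3 and 5.7, and I stopped at 2.5 N. I estimate that is 0.15 to 0.3 rad past TDC. While turning, I pushed the handle down with up to 11 N and sideways with up to 7 N, because my first estimate of the circle's centre was about 2 mm off. I corrected this on the way.
- **Cap:** It went down without touching until it seated. The last look shows the knob top at 201.9 mm (expected 202) and the cap top level at 176 mm.
- **Flywheel not shifted:** Measured the same way from the top camera, the handle was at 0.732 rad before the cap went on and 0.733 rad after.
- **Disagreements:** One top-view handle reading gave 0.798 rad because my crop cut off the peg. I redid it before handing in. The scene camera's reading of the finished cap position was also off by several mm; I relied on the top view and the seating heights.
- **Bystanders:** I touched none of them. The tin and wrench look undisturbed in the last picture; I did not measure them, and that picture shows only parts of the tray and the look-alikes.

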